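# Re-zero a coffee grinder's clicking adjustment ring

## Robot

A 7-joint arm with a two-finger parallel gripper is mounted at the origin on the work surface. World frame = base frame: x ahead of the robot, y to its left, z up, the work surface at z = 0. Lengths are in m, angles in rad, forces in N, time in s.
With the tool pointing down it reaches from about 0.425 to 0.875 m from the base axis. Payload 8.4 kg.
Tool frame: the origin (TCP) lies midway between the tips of the shut fingers; the grasp point (between the pads) lies 19 mm behind it; y points along the fingers, z is the direction in which the jaws open and shut, and the axes are right-handed (so a half turn about y gives the same grasp; the last joint's range is limited). The gripper opens to 87 mm and grips with 3 to 60 N. Pads are 19 mm wide; open, the fingers measure 117 mm over their backs; the gripper's body (75 mm by 190 mm) begins 51 mm behind the grasp point.
Start: joints at [1.169, 0.333, 0.04, 1.465, -0.013, 1.343, -0.059], TCP at [0.194, -0.62, 0.223] pointing down, gripper open.
Joint ranges: [-2.58, 2.58], [-0.38, 2.09], [-1.3, 1.39], [0.25, 2.4], [-1.5, 4.64], [0.08, 2.09], [-2.65, 2.65]. Speed limits (rad/s): [2.22, 2.22, 2.79, 2.79, 3.14, 3.14, 3.14].

## Interface

Orientations are given as a rotation vector (axis times angle).
In Python, from plant import manip gives the robot as it stands.
- The arm moves only by the tool jog_arm, never from a script. Its argument "motion" is a list of rows, each a list of 7 numbers: the opening, from -1 (shut) to 1 (fully open), then the shift along the tool's x, y, z in cm, then the turn, a rotation vector about the tool's x, y, z in rad. In form: [[jaw, dx, dy, dz, wx, wy, wz], ...]. A call has 1 to 12 rows; each row shifts and turns the commanded pose from where the row before left it, along the tool's axes as they then stand; what a row does not reach is not made up. A row lasts 1/8 s, in which the tool goes at most 62.5 mm and 10.7 degrees, less where a joint would pass 70% of its speed; a pose out of reach is approached as far as the arm can. A call is refused whole if a number of a shift passes 6.25 or a number of a turn 0.188, either way. A call with a gripper value outside its range is refused whole. The fingers move at their own pace and stop on an object; "force" is the grip in N (left out, the last holds). Time passes only in rows, so rows that do not move let the fingers close. It gives the time, the measured TCP pose, the force and the opening at its end, in the units of the state.
- manip.get_state(): the state, without advancing time (a new reading comes with each control period).
- manip.grab_frame(name): name is "scene" or "top" or "wrist"; returns a dict with "img" (480x640x3 uint8, red, green, blue), "range_z" (480x640 float32, m along the optical axis (not along the pixel's ray), 0 where there is no reading), "fx", "fy", "cx", "cy" (pixels), "D" ([k1, k2, p1, p2, k3] as OpenCV has them; the pictures are not rectified), "R" (3x3) and "t" (3): a world point X has camera coordinates R X + t. Camera axes: x right, y down, z forward; pixel columns grow to the right and rows downward; lengths in m; the calibration is good to about 2 mm. A picture is of the moment at which its call begins.
- manip.sign_off(): hands the job in, once; it reports no verdict.
The state is a dict: "clock": time; "joint_pos": joint angles; "joint_velocities": joint speeds; "effort": joint torques, N m; "position": TCP position; "orientation": TCP orientation; "wrist_force": force on the tool from outside, world axes, zero at the start; "moment": the same for the moment, N m; "finger_gap": opening from 0.0 (shut) to 1.0 (fully open).
Only numpy, scipy, OpenCV 4.12 (cv2) and the standard library are available. Lean on these libraries where they do the work, as an engineer would, in place of code of your own. Each camera call takes 0.05 s, during which the arm holds its last target.

## Task

The coffee grinder has just been cleaned and put back together, so its setting is lost. Turn the ring on its top clockwise until you feel the burrs meet and stop it, without forcing it further, then open it by exactly eight clicks anticlockwise and let go. Leave the cup under the spout and the things on the black storage box where they are.

Things in the scene. Friction and masses are not known exactly. Their poses are not given: they have to be found in the camera images.
- ring_mid (a point): the grinder's adjustment ring: black ribbed rubber, upright axis, 60 mm across, 34 mm tall, open in the middle, on top of the grinder's head; this point is on its axis half-way up, 17 mm below its top face; z up, axes turn with the ring. The flat top of the head, wider than the ring, lies 19 mm below this point. The ring turns on its axis only and does not rise
- ring: the same ring (origin as ring_mid), how it clicks: 20 clicks a turn, 18 degrees each; it rests only in a click. Moving on to the next click takes about 0.25 N m; let go between two, it snaps into the nearer one. Clockwise seen from above closes it, anticlockwise opens it, up to 15 clicks. At the start it stands some 3 to 6 clicks open
- ring_top (a point): middle of the ring's top face; how it closes: the closed position lies exactly in a click. There the burrs meet, and each further degree clockwise adds about 0.14 N m of resistance; 10 degrees further (about 1.5 N m) jams them, which is forcing. Let go, the ring springs back into the closed click, from which the eight are counted
- ring_mark (a point): middle of the yellow stripe, 12 mm long and 7 mm wide, that runs outward over the ring's top face and on down its side, 24 mm from the axis; it turns with the ring. It shows how far the ring has turned, not where it is closed: that heading is different after every cleaning and is marked nowhere
- burr_axis (a point): the same point on the ring's axis, half-way up the ring, but belonging to the burr seat hidden in the head, which stands still; z is up; its heading came about when the grinder was put together and is marked nowhere on the outside
- grinder: the cream coffee grinder with its bean funnel off, standing firm on rubber feet (it does not move): foot plate 175 x 118 mm, column behind, head 158 x 104 mm at a height of 167 to 227 mm; origin under the middle of the foot plate, z up, -x towards its front (spout side). The ring's axis is 30 mm in front of the origin
- cup_mid (a point): green ceramic cup, 72 mm across the rim, 82 mm tall, standing loose on the foot plate under the spout; this point is on its axis half-way up
- box: black plastic storage box with one sliding drawer that opens towards the robot, 280 x 340 mm, 170 mm tall, fixed beside the grinder; origin under its middle, z up
- jar_mid (a point): glass jar with a steel lid, 72 mm across, 125 mm tall, standing loose on the box; this point is half-way up
- brush_mid (a point): blue plastic brush, 180 mm long, lying on the box along its own x; this point is at its middle
- horn_mid (a point): stainless shoe horn, 190 mm long, lying on the box along its own x; this point is at its middle

How it is judged:
By the outcome, as a careful person would: the job done as asked, in the order asked, and still so for the second after the job is handed in, with the robot touching nothing.
It also fails if it takes over 48 s, if anything falls off the work surface, if the arm or the gripper's body presses on something with over 40 N, if the wrist force passes 120 N, or if a joint passes its speed limit or range.

## Working session

There is one attempt and no reset: what is moved stays moved. The work goes in short steps, Python scripts to look and compute and a tool call to move; the robot and the scene stay as the last step left them, time stands still between calls to the robot, and variables do not carry over. Pictures are saved under pics/ and viewed, and the job is handed in when it is done.

Besides the shell and the picture viewer there is one more tool, called after "Emit:" in YAML: its name, and indented under it one key for each argument. jog_arm: Moves the arm, as the interface text tells. Its arguments: {"type":"object","properties":{"motion":{"type":"array"},"force":{"type":"number"}},"required":["motion"]}

```bash
ls; mkdir -p pics; python3 - <<'E'
from plant import manip
import cv2
s=manip.get_state()
for k,v in s.items(): print(k,v)
for n in ["scene","top","wrist"]:
    f=manip.grab_frame(n); cv2.imwrite(f"pics/{n}0.png",f["img"][:,:,::-1])
    print(n,f["fx"],f["cx"],f["cy"],f["D"],f["R"],f["t"])
E
```

```text
pics
clock 0.0
joint_pos [ 1.16883319  0.33391971  0.0398546   1.46626005 -0.01342604  1.34329889
 -0.05853053]
joint_velocities [ 0.00172806 -0.00108213  0.00109316  0.0006173  -0.00101965 -0.0011624
 -0.00041213]
effort [-1.12755555e-03 -6.56338978e+01  1.33495588e+00 -4.03811646e+01
 -5.98012330e-02  4.47124382e-02  1.10454753e-04]
position [ 0.19365665 -0.61999313  0.2216588 ]
orientation [-0.31432926  2.06021817 -2.05691144]
wrist_force [ 0.04575892 -0.0878163   0.00574593]
moment [-0.02079004  0.01390655  0.00206728]
finger_gap 1.0019491942592809
scene 502.08570551432564 318.1089570604836 246.15922765113308 [0.04002195 0.         0.         0.         0.        ] [[-0.86863333 -0.49541657  0.00620934]
 [-0.47033885  0.82059439 -0.32466325]
 [ 0.1557482  -0.28493381 -0.94580929]] [0.5910888  0.19286042 1.01105287]
top 451.2949096372822 319.73406483195043 239.48894501324526 [-0.09049021  0.          0.          0.          0.        ] [[-0.02126493 -0.99977224 -0.00181002]
 [-0.98644334  0.02127602 -0.16271714]
 [ 0.16271859 -0.00167469 -0.9866711 ]] [0.20344364 0.60715833 0.86725942]
wrist 391.9629569741187 315.5505684544909 240.74486224297968 [-0.03517621  0.          0.          0.          0.        ] [[ 0.29766631 -0.9546683  -0.00179077]
 [-0.91031413 -0.28440077  0.30073974]
 [-0.28761599 -0.08788993 -0.95370457]] [-0.64965119 -0.03678322  0.39355063]
```

View pics/scene0.png

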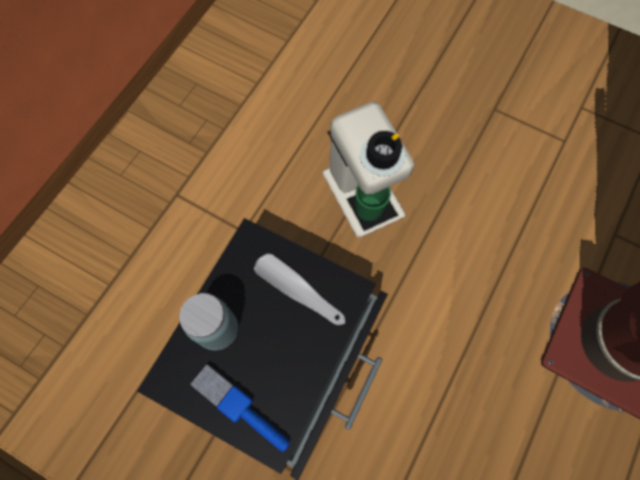

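View pics/top0.png

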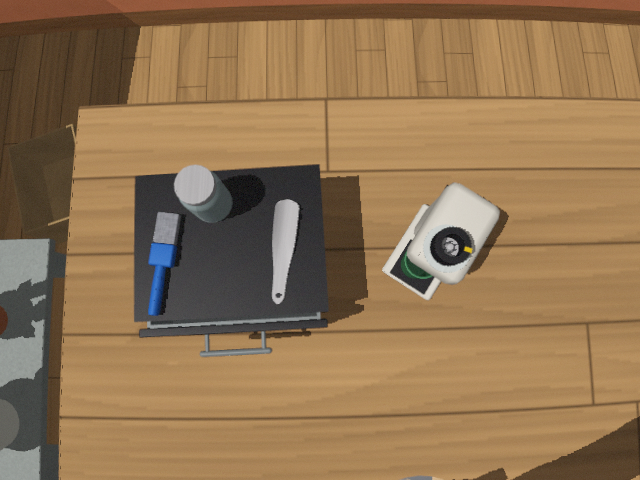

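View pics/wrist0.png

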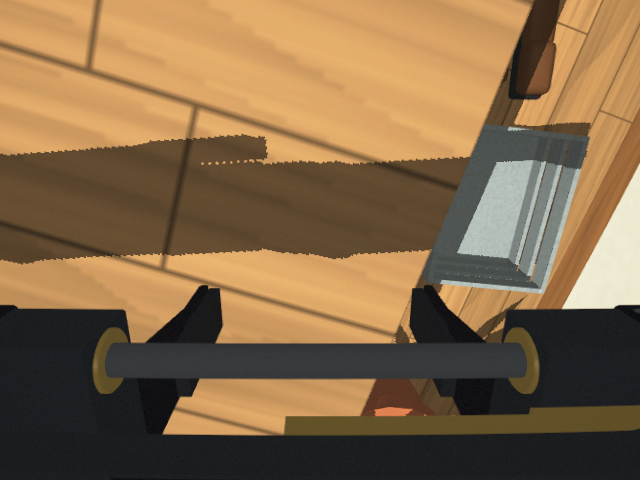

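Top view: ring at about (452,247), yellow stripe at (468,250), cup to its lower left. In the scene view the ring is at (383,150) and the stripe at (395,137). Next I locate them in 3D.

```bash
cat > h.py <<'E'
from plant import manip
import numpy as np, cv2
from scipy.spatial.transform import Rotation as Ro
def cloud(f):
    h,w=f["range_z"].shape
    K=np.array([[f["fx"],0,f["cx"]],[0,f["fy"],f["cy"]],[0,0,1]])
    u,v=np.meshgrid(np.arange(w),np.arange(h))
    p=cv2.undistortPoints(np.stack([u,v],-1).reshape(-1,1,2).astype(np.float64),K,np.array(f["D"])).reshape(h,w,2)
    z=f["range_z"]
    P=np.dstack([p[...,0]*z,p[...,1]*z,z])
    return (P-np.array(f["t"]))@np.array(f["R"])   # R^T (P-t)
def yellow(f):
    im=f["img"].astype(int)
    return (im[...,0]>150)&(im[...,1]>110)&(im[...,2]<70)&(f["range_z"]>0)
E
python3 - <<'E'
from h import *
s=manip.get_state(); print(np.round(Ro.from_rotvec(s["orientation"]).as_matrix(),3))
for n,(u,v) in {"top":(452,247),"scene":(383,150)}.items():
    f=manip.grab_frame(n); W=cloud(f)
    reg=np.zeros(W.shape[:2],bool); reg[v-70:v+70,u-70:u+70]=1
    m=reg&(f["range_z"]>0)&(W[...,2]>.12)
    print(n,np.histogram(W[m][:,2],bins=np.arange(.12,.30,.01)))
    dark=f["img"].max(2)<70
    y=reg&yellow(f)
    t=reg&(W[...,2]>.250)&(W[...,2]<.275)
    P=W[t]; c=None
    if len(P)>10:
        (cx,cy),r=cv2.minEnclosingCircle(P[:,:2].astype(np.float32)); print("ringtop",len(P),np.median(P[:,2]),cx,cy,r)
        A=np.c_[P[:,:2],np.ones(len(P))]
    print("yellow",y.sum(),W[y].mean(0) if y.any() else None)
    yt=y&(W[...,2]>.255); print("yel top",yt.sum(),W[yt].mean(0), np.degrees(np.arctan2(W[yt].mean(0)[1]-cy,W[yt].mean(0)[0]-cx)))
    hd=reg&(W[...,2]>.215)&(W[...,2]<.232)
    print("head",np.median(W[hd][:,2]),cv2.minAreaRect(W[hd][:,:2].astype(np.float32)))
    big=cv2.resize(f["img"][v-40:v+40,u-50:u+50],None,fx=8,fy=8,interpolation=cv2.INTER_CUBIC); cv2.imwrite(f"pics/z_{n}.png",cv2.resize(big,(750,600))[:,:,::-1])
E
```

```text
[[-0.955 -0.     0.298]
 [-0.298  0.001 -0.955]
 [ 0.    -1.    -0.001]]
top (array([  12,   11,    9,    0,    3,    3,   48,  106,  135,  549, 3478,
        319,  204,  126,  711,    0,    0]), array([0.12, 0.13, 0.14, 0.15, 0.16, 0.17, 0.18, 0.19, 0.2 , 0.21, 0.22,
       0.23, 0.24, 0.25, 0.26, 0.27, 0.28, 0.29]))
ringtop 837 0.26300035941800826 0.5628979206085205 -0.01782306283712387 0.03129883483052254
yellow 34 [ 0.55563518 -0.04008022  0.26393879]
yel top 34 [ 0.55563518 -0.04008022  0.26393879] -108.07204604129717
head 0.22649454884273829 ((0.5917738080024719, -0.03577355295419693), (0.10137094557285309, 0.15279704332351685), 55.833946228027344)
scene (array([  55,   54,   55,   50,   43,   41,  105,  217,  241,  516, 2557,
        262,  223,  177,  573,    0,    0]), array([0.12, 0.13, 0.14, 0.15, 0.16, 0.17, 0.18, 0.19, 0.2 , 0.21, 0.22,
       0.23, 0.24, 0.25, 0.26, 0.27, 0.28, 0.29]))
ringtop 750 0.2626201499992681 0.5620015263557434 -0.018155746161937714 0.03146778419613838
yellow 1961 [ 0.62205112 -0.18648659  0.00329791]
yel top 22 [ 0.55446865 -0.04200344  0.26395275] -107.52998614135248
head 0.22640331553804988 ((0.5914433002471924, -0.036680445075035095), (0.09948848932981491, 0.1542123258113861), 56.22805404663086)
```

Emit:
jog_arm:
  motion:
    - [1,0,-1.5,0,0,-0.176,0]
    - [1,0,-1.5,0,0,-0.176,0]
    - [1,0,-1.5,0,0,-0.176,0]
    - [1,0,-1.5,0,0,-0.176,0]
    - [1,0,-1.5,0,0,-0.176,0]
    - [1,0,-1.5,0,0,-0.176,0]
    - [1,0,-1.5,0,0,-0.176,0]
    - [1,0,0,0,0,0,0]
  force: 30

```text
clock: 1.25
position: [0.1939, -0.6209, 0.3286]
orientation: [-1.192, 1.235, -1.238]
wrist_force: [0.0, 0.2, 0.2]
finger_gap: 1.002
```

Emit:
jog_arm:
  motion:
    - [1,-5.1,0,2.9,0,0,0]
    - [1,-5.1,0,2.9,0,0,0]
    - [1,-5.1,0,2.9,0,0,0]
    - [1,-5.1,0,2.9,0,0,0]
    - [1,-5.1,0,2.9,0,0,0]
    - [1,-5.1,0,2.9,0,0,0]
    - [1,-5.1,0,2.9,0,0,0]
    - [1,-5.1,0,2.9,0,0,0]
    - [1,-5.1,0,2.9,0,0,0]
    - [1,-5.1,0,2.9,0,0,0]
    - [1,0,0,0,0,0,0]
    - [1,0,0,0,0,0,0]

```text
clock: 2.75
position: [0.5016, -0.1216, 0.3268]
orientation: [-1.191, 1.239, -1.237]
wrist_force: [-0.3, -0.1, -0.2]
finger_gap: 1.001
```

```bash
cat >> h.py <<'E'
C=np.array([.5625,-.018,.233])
def rep():
    s=manip.get_state(); M=Ro.from_rotvec(s["orientation"]).as_matrix()
    print("t",s["clock"],"yaw z",np.degrees(np.arctan2(M[1,2],M[0,2])),"j",np.round(s["joint_pos"],3))
    print("tilt",np.round(M[:,1],4),"delta tool cm",np.round(M.T@(C-s["position"])*100,2))
    print("F",np.round(s["wrist_force"],2),"M",np.round(s["moment"],3),"gap",s["finger_gap"])
E
python3 - <<'E'
from h import *
rep()
f=manip.grab_frame("wrist"); cv2.imwrite("pics/w1.png",f["img"][:,:,::-1])
E
```

```text
t 2.75 yaw z -2.228356133008114 j [ 0.732  0.061 -0.604  1.588  0.035  1.505  0.088]
tilt [-1.2e-03  1.0e-04 -1.0e+00] delta tool cm [-10.59   9.37   5.69]
F [-0.33 -0.08 -0.19] M [-0.016 -0.088 -0.032] gap 1.001429842261429
```

View pics/w1.png

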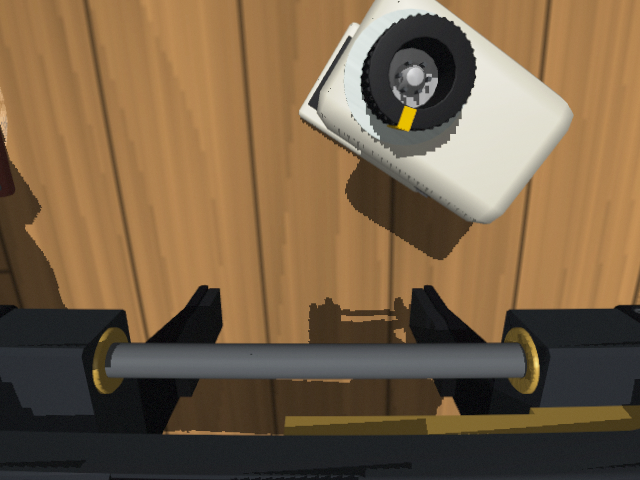

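The wrist view shows the ring at about (418,72) with its stripe at (407,119), and the jaws clear. I'll move above it.

Emit:
jog_arm:
  motion:
    - [1,-2.65,0,1.42,0,0,0]
    - [1,-2.65,0,1.42,0,0,0]
    - [1,-2.65,0,1.42,0,0,0]
    - [1,-2.65,0,1.42,0,0,0]
    - [1,0,0,0,0,0,0]
    - [1,0,0,0,0,0,0]

```text
clock: 3.55
position: [0.5622, -0.0192, 0.3273]
orientation: [-1.191, 1.238, -1.238]
wrist_force: [0.1, -0.2, -0.8]
finger_gap: 1.004
```

```bash
python3 - <<'E'
from h import *
rep()
f=manip.grab_frame("wrist"); cv2.imwrite("pics/w2.png",f["img"][:,:,::-1])
W=cloud(f); t=(W[...,2]>.255)&(W[...,2]<.27)&(np.hypot(W[...,0]-.5625,W[...,1]+.018)<.04)
print(t.sum(),cv2.minEnclosingCircle(W[t][:,:2].astype(np.float32)))
E
```

```text
t 3.55 yaw z -2.235308891728156 j [ 0.562  0.181 -0.7    1.481  0.117  1.523 -0.175]
tilt [-7.e-04 -6.e-04 -1.e+00] delta tool cm [-0.12  9.43  0.03]
F [ 0.08 -0.24 -0.83] M [-0.026 -0.133  0.072] gap 1.0035157818557658
4863 ((0.5625796914100647, -0.018256710842251778), 0.030507849529385567)
```

View pics/w2.png

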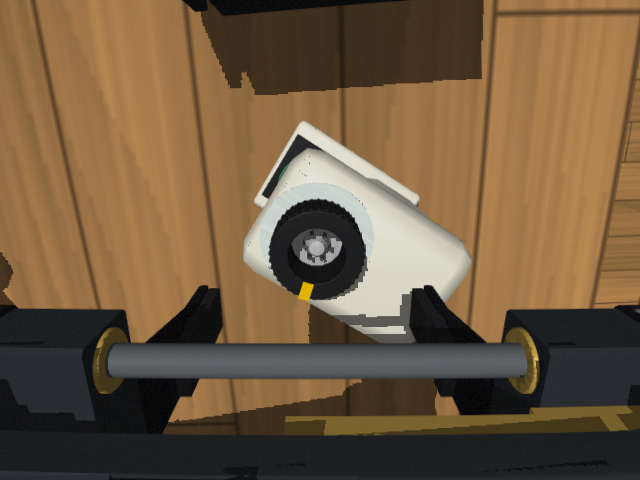

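The ring, at about (318,250), is between the jaws, and the wrist depth puts its centre at (0.5626, -0.0183), which agrees. I'll descend, then close.

Emit:
jog_arm:
  motion:
    - [1,-0.1,2,0,0,0,0]
    - [1,0,2.5,0,0,0,0]
    - [1,0,2.5,0,0,0,0]
    - [1,0,1.4,0,0,0,0]
    - [1,0,1.0,0,0,0,0]
    - [1,0,0,0,0,0,0]
    - [1,0,0,0,0,0,0]

```text
clock: 4.47
position: [0.563, -0.0163, 0.2344]
orientation: [-1.191, 1.235, -1.236]
wrist_force: [-1.0, 0.4, 0.4]
finger_gap: 1.0
```

```bash
python3 - <<'E'
from h import *
rep()
f=manip.grab_frame("wrist"); cv2.imwrite("pics/w3.png",f["img"][:,:,::-1])
E
```

```text
t 4.475 yaw z -2.068969662909798 j [ 0.558  0.216 -0.7    1.635  0.142  1.342 -0.199]
tilt [ 1.1e-03 -1.0e-04 -1.0e+00] delta tool cm [ 0.17  0.14 -0.04]
F [-1.04  0.36  0.42] M [-0.057 -0.096 -0.034] gap 1.0000425509680269
```

View pics/w3.png

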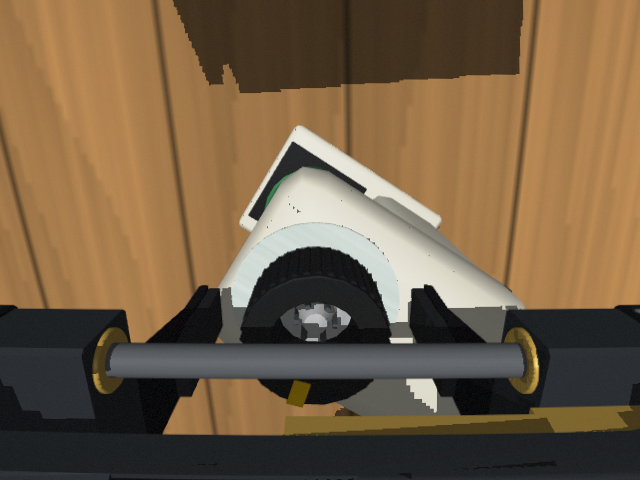

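Emit:
jog_arm:
  motion:
    - [1,0.15,0,0,0,0,0]
    - [0.4,0,0,0,0,0,0]
    - [-1,0,0,0,0,0,0]
    - [-1,0,0,0,0,0,0]
    - [-1,0,0,0,0,0,0]
    - [-1,0,0,0,0,0,0]
    - [-1,0,0,0,0,0,0]
  force: 35

```text
clock: 5.4
position: [0.5628, -0.0177, 0.2336]
orientation: [-1.191, 1.235, -1.236]
wrist_force: [3.2, 0.3, -1.1]
finger_gap: 0.684
```

```bash
python3 - <<'E'
from h import *
rep()
E
```

```text
t 5.4 yaw z -2.0624015752262554 j [ 0.56   0.216 -0.699  1.636  0.142  1.341 -0.196]
tilt [ 4.e-04  2.e-04 -1.e+00] delta tool cm [ 0.03  0.06 -0.03]
F [ 3.22  0.26 -1.11] M [ 0.08  -0.595 -0.038] gap 0.683978761582108
```

Emit:
jog_arm:
  motion:
    - [-1,0,0,0,0,0.105,0]
    - [-1,0,0,0,0,0.105,0]
    - [-1,0,0,0,0,0.105,0]
    - [-1,0,0,0,0,0.105,0]
    - [-1,0,0,0,0,0.105,0]
    - [-1,0,0,0,0,0.105,0]
    - [-1,0,0,0,0,0,0]
    - [-1,0,0,0,0,0,0]

```text
clock: 6.4
position: [0.5627, -0.0178, 0.2336]
orientation: [-0.818, 1.679, -1.679]
wrist_force: [4.0, 0.6, -1.7]
finger_gap: 0.68
```

```bash
python3 - <<'E'
from h import *
rep()
f=manip.grab_frame("wrist"); cv2.imwrite("pics/w4.png",f["img"][:,:,::-1])
E
```

```text
t 6.4 yaw z -38.03606025268262 j [ 0.502  0.205 -0.628  1.638  0.123  1.338 -0.809]
tilt [ 3.e-04  2.e-04 -1.e+00] delta tool cm [ 0.03  0.06 -0.  ]
F [ 3.98  0.57 -1.74] M [ 0.121 -0.717 -0.093] gap 0.6799524016469898
```

View pics/w4.png

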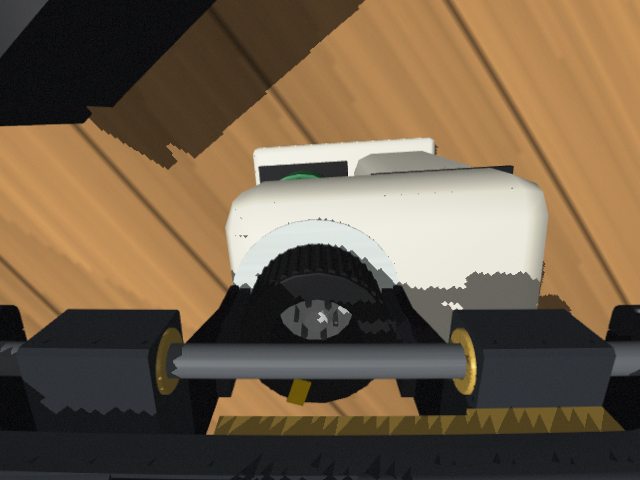

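Emit:
jog_arm:
  motion:
    - [-1,0,0,0,0,0.0785,0]
    - [-1,0,0,0,0,0.0785,0]
    - [-1,0,0,0,0,0.0785,0]
    - [-1,0,0,0,0,0.0785,0]
    - [-1,0,0,0,0,0.035,0]
    - [-1,0,0,0,0,0.035,0]
    - [-1,0,0,0,0,0,0]

```text
clock: 7.32
position: [0.5627, -0.0177, 0.2336]
orientation: [-0.514, 1.928, -1.928]
wrist_force: [5.3, 0.5, -1.8]
finger_gap: 0.68
```

```bash
python3 - <<'E'
from h import *
rep()
E
```

```text
t 7.325 yaw z -60.12177066537791 j [ 0.467  0.199 -0.588  1.64   0.113  1.336 -1.187]
tilt [ 4.e-04  2.e-04 -1.e+00] delta tool cm [0.03 0.06 0.01]
F [ 5.32  0.51 -1.77] M [ 0.172 -1.038  0.023] gap 0.6802521254551436
```

Emit:
jog_arm:
  motion:
    - [-1,0,0,0,0,0.0785,0]
    - [-1,0,0,0,0,0.0785,0]
    - [-1,0,0,0,0,0.0785,0]
    - [-1,0,0,0,0,0.044,0]
    - [-1,0,0,0,0,0.035,0]
    - [-1,0,0,0,0,0,0]

```text
clock: 8.07
position: [0.5627, -0.0177, 0.2336]
orientation: [-0.219, 2.112, -2.112]
wrist_force: [4.6, 0.0, -1.4]
finger_gap: 0.681
```

```bash
python3 - <<'E'
from h import *
rep()
E
```

```text
t 8.075 yaw z -78.1247496787891 j [ 0.44   0.195 -0.556  1.641  0.105  1.335 -1.495]
tilt [ 3.e-04  3.e-04 -1.e+00] delta tool cm [0.03 0.06 0.03]
F [ 4.6   0.03 -1.44] M [ 0.245 -1.066  0.022] gap 0.681358346799045
```

Emit:
jog_arm:
  motion:
    - [-1,0,0,0,0,0.0785,0]
    - [-1,0,0,0,0,0.0785,0]
    - [-1,0,0,0,0,0.0785,0]
    - [-1,0,0,0,0,0.044,0]
    - [-1,0,0,0,0,0.035,0]
    - [-1,0,0,0,0,0,0]

```text
clock: 8.82
position: [0.5627, -0.0177, 0.2336]
orientation: [-0.116, -2.167, 2.167]
wrist_force: [5.6, 0.3, -0.8]
finger_gap: 0.684
```

```bash
python3 - <<'E'
from h import *
rep()
E
```

```text
t 8.825 yaw z -96.0985034670203 j [ 0.414  0.191 -0.525  1.642  0.098  1.334 -1.803]
tilt [ 3.e-04  1.e-04 -1.e+00] delta tool cm [0.01 0.06 0.03]
F [ 5.61  0.26 -0.83] M [ 0.296 -1.022  0.569] gap 0.6838999157248117
```

Emit:
jog_arm:
  motion:
    - [-1,0,0,0,0,0.026,0]
    - [-1,0,0,0,0,0,0]
    - [-1,0,0,0,0,0,0]

```text
clock: 9.2
position: [0.5627, -0.0177, 0.2336]
orientation: [-0.143, -2.153, 2.153]
wrist_force: [5.7, -0.1, -2.3]
finger_gap: 0.681
```

```bash
python3 - <<'E'
from h import *
rep()
f=manip.grab_frame("wrist"); cv2.imwrite("pics/w5.png",f["img"][:,:,::-1])
E
```

```text
t 9.2 yaw z -97.57902476890837 j [ 0.412  0.191 -0.522  1.643  0.097  1.334 -1.829]
tilt [ 2.e-04  2.e-04 -1.e+00] delta tool cm [0.01 0.06 0.04]
F [ 5.67 -0.14 -2.31] M [ 0.33  -1.116  0.581] gap 0.6807497032860013
```

View pics/w5.png

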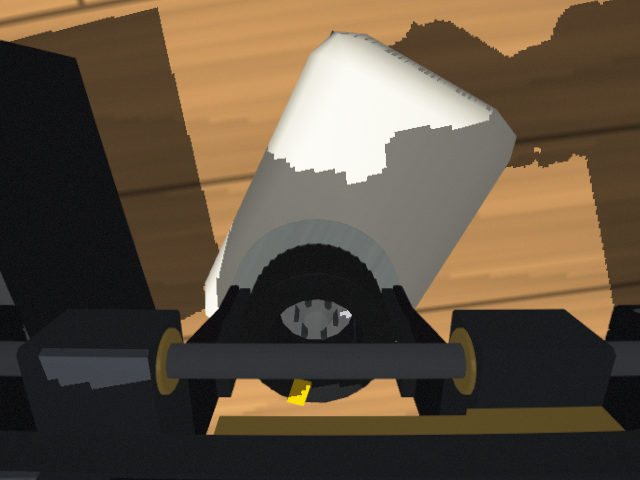

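```bash
python3 - <<'E'
from h import *
for n in ["w3","w4","w5"]:
    im=cv2.imread(f"pics/{n}.png")[:,:,::-1].astype(int)
    m=(im[...,0]>70)&(im[...,2]<im[...,0]*.35)&(im[...,1]>im[...,0]*.6); m[:378]=0;m[406:]=0;m[:,:280]=0;m[:,320:]=0
    v,u=np.nonzero(m); print(n,m.sum(),u.mean(),v.mean(),[(r,round(u[v==r].mean(),1)) for r in range(382,404,4) if (v==r).any()])
for n in ["top","scene"]:
    f=manip.grab_frame(n); cv2.imwrite(f"pics/{n}5.png",f["img"][:,:,::-1])
f=manip.grab_frame("wrist");W=cloud(f);m=yellow(f);m[:378]=0;m[410:]=0;m[:,:270]=0;m[:,330:]=0
m&=(W[...,2]>.257);p=W[m].mean(0);print(m.sum(),p,np.degrees(np.arctan2(p[1]+.0180,p[0]-.5625)))
rep()
E
```

```text
w3 410 297.8439024390244 393.4024390243902 [(382, np.float64(298.0)), (386, np.float64(300.5)), (390, np.float64(299.5)), (394, np.float64(297.5)), (398, np.float64(296.5)), (402, np.float64(294.5))]
w4 425 298.41411764705884 391.7670588235294 [(382, np.float64(301.5)), (386, np.float64(300.5)), (390, np.float64(299.0)), (394, np.float64(297.5)), (398, np.float64(296.0)), (402, np.float64(296.0))]
w5 450 298.81333333333333 391.68666666666667 [(382, np.float64(301.5)), (386, np.float64(301.0)), (390, np.float64(299.5)), (394, np.float64(298.0)), (398, np.float64(296.0)), (402, np.float64(296.0))]
206 [ 0.53841243 -0.00826547  0.26475754] 157.9948464922975
t 9.4 yaw z -97.58382138753531 j [ 0.412  0.191 -0.522  1.643  0.097  1.334 -1.829]
tilt [ 2.e-04  2.e-04 -1.e+00] delta tool cm [0.01 0.06 0.03]
F [ 5.64 -0.12 -1.99] M [ 0.329 -1.083  0.577] gap 0.683662441560036
```

Emit:
jog_arm:
  motion:
    - [-1,0,0,0,0,-0.1,0]
    - [-1,0,0,0,0,-0.1,0]
    - [-1,0,0,0,0,-0.1,0]
    - [-1,0,0,0,0,-0.1,0]
    - [-1,0,0,0,0,-0.1,0]
    - [-1,0,0,0,0,-0.1,0]
    - [-1,0,0,0,0,-0.1,0]
    - [-1,0,0,0,0,-0.1,0]
    - [-1,0,0,0,0,-0.1,0]
    - [-1,0,0,0,0,-0.1,0]
    - [-1,0,0,0,0,-0.1,0]
    - [-1,0,0,0,0,-0.1,0]

```text
clock: 10.9
position: [0.5627, -0.0177, 0.2337]
orientation: [-0.928, 1.568, -1.568]
wrist_force: [5.8, 1.6, -2.3]
finger_gap: 0.682
```

Emit:
jog_arm:
  motion:
    - [-1,0,0,0,0,-0.1,0]
    - [-1,0,0,0,0,-0.1,0]
    - [-1,0,0,0,0,-0.1,0]
    - [-1,0,0,0,0,-0.1,0]
    - [-1,0,0,0,0,-0.1,0]
    - [-1,0,0,0,0,-0.1,0]
    - [-1,0,0,0,0,-0.1,0]
    - [-1,0,0,0,0,-0.1,0]
    - [-1,0,0,0,0,-0.1,0]
    - [-1,0,0,0,0,-0.1,0]
    - [-1,0,0,0,0,-0.1,0]

```text
clock: 12.28
position: [0.5627, -0.0177, 0.2337]
orientation: [-1.434, 0.757, -0.758]
wrist_force: [4.3, 2.0, -0.9]
finger_gap: 0.682
```

```bash
python3 - <<'E'
from h import *
rep()
f=manip.grab_frame("wrist"); cv2.imwrite("pics/w6.png",f["img"][:,:,::-1])
E
```

```text
t 12.275 yaw z 34.331900408498015 j [ 0.621  0.23  -0.774  1.633  0.164  1.345  0.423]
tilt [ 5.e-04  4.e-04 -1.e+00] delta tool cm [ 0.01  0.07 -0.04]
F [ 4.3   2.04 -0.88] M [ 0.348 -0.929 -0.333] gap 0.6821125975016371
```

View pics/w6.png

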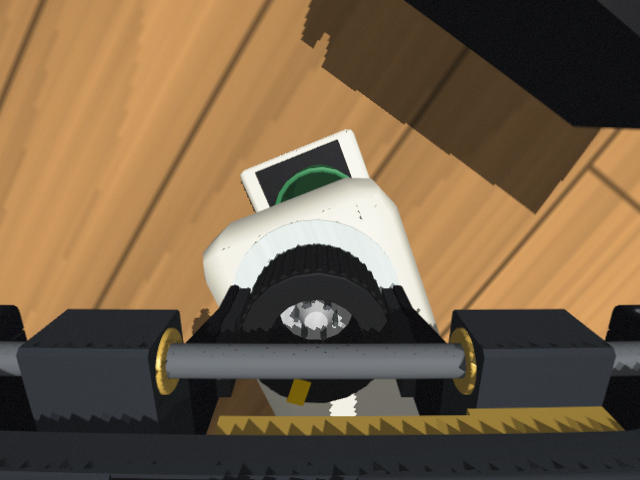

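The stripe stays at (299,392) between the jaws, so there is no slip. The last click is left.

Emit:
jog_arm:
  motion:
    - [-1,0,0,0,0,-0.1,0]
    - [-1,0,0,0,0,-0.1,0]
    - [-1,0,0,0,0,-0.1,0]
    - [-1,0,0,0,0,0,0]
    - [-1,0,0,0,0,0,0]

```text
clock: 12.95
position: [0.5629, -0.0177, 0.2336]
orientation: [-1.505, 0.528, -0.528]
wrist_force: [6.4, 1.5, -1.7]
finger_gap: 0.682
```

```bash
python3 - <<'E'
from h import *
rep()
E
```

```text
t 12.95 yaw z 51.34804718720359 j [ 0.652  0.238 -0.812  1.632  0.176  1.347  0.711]
tilt [ 7.e-04  4.e-04 -1.e+00] delta tool cm [-0.01  0.06 -0.04]
F [ 6.39  1.51 -1.74] M [ 0.302 -1.604  0.128] gap 0.6815687264314347
```

Emit:
jog_arm:
  motion:
    - [1,0,0,0,0,0,0]
    - [1,0,0,0,0,0,0]
    - [1,0,0,0,0,0,0]
    - [1,0,0,0,0,0,0]
    - [1,0,-1,0,0,0,0]
    - [1,0,-2,0,0,0,0]
    - [1,0,-3,0,0,0,0]
    - [1,0,-3,0,0,0,0]
    - [1,0,0,0,0,0,0]

```text
clock: 14.08
position: [0.5636, -0.0174, 0.3266]
orientation: [-1.504, 0.525, -0.532]
wrist_force: [-1.3, -0.8, 0.0]
finger_gap: 1.001
```

```bash
python3 - <<'E'
from h import *
rep()
f=manip.grab_frame("wrist"); cv2.imwrite("pics/w7.png",f["img"][:,:,::-1])
W=cloud(f);m=yellow(f)&(W[...,2]>.255)&(np.hypot(W[...,0]-.5625,W[...,1]+.018)<.04)
t=(W[...,2]>.255)&(W[...,2]<.27)&(np.hypot(W[...,0]-.5625,W[...,1]+.018)<.04)
(c,r)=cv2.minEnclosingCircle(W[t][:,:2].astype(np.float32));p=W[m].mean(0)
print(m.sum(),c,r,p,np.degrees(np.arctan2(p[1]-c[1],p[0]-c[0])))
E
```

```text
t 14.075 yaw z 51.28673835767497 j [ 0.654  0.2   -0.818  1.48   0.146  1.521  0.734]
tilt [ 4.3e-03 -3.0e-04 -1.0e+00] delta tool cm [-0.08  9.36 -0.14]
F [-1.32 -0.84  0.  ] M [ 0.041 -0.18   0.017] gap 1.0011205685038633
327 (0.5627872347831726, -0.018319519236683846) 0.03059583157300949 [ 0.56548263 -0.02026415  0.33083386] -35.80907373572026
```

View pics/w7.png

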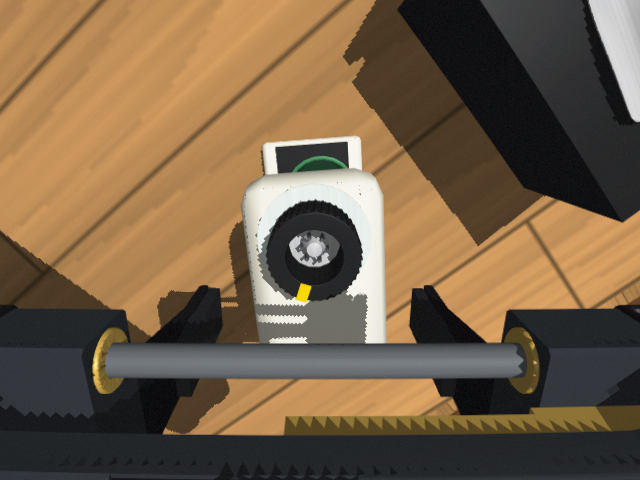

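```bash
python3 - <<'E'
from h import *
for n in ["wrist","top","scene"]:
    f=manip.grab_frame(n); W=cloud(f);d=np.hypot(W[...,0]-.5626,W[...,1]+.0183)
    m=yellow(f)&(abs(W[...,2]-.263)<.006)&(d<.034)
    p=W[m].mean(0) if m.any() else [0,0]
    print(n,m.sum(),p,np.degrees(np.arctan2(p[1]+.0183,p[0]-.5626)))
    cv2.imwrite(f"pics/{n}8.png",f["img"][:,:,::-1])
E
```

```text
wrist 194 [ 0.57611967 -0.03785831  0.26475131] -55.345866889746006
top 14 [ 0.5792469  -0.03935128  0.26411735] -51.66381354712346
scene 26 [ 0.57630424 -0.03817448  0.26344719] -55.412195627381706
```

View pics/scene8.png

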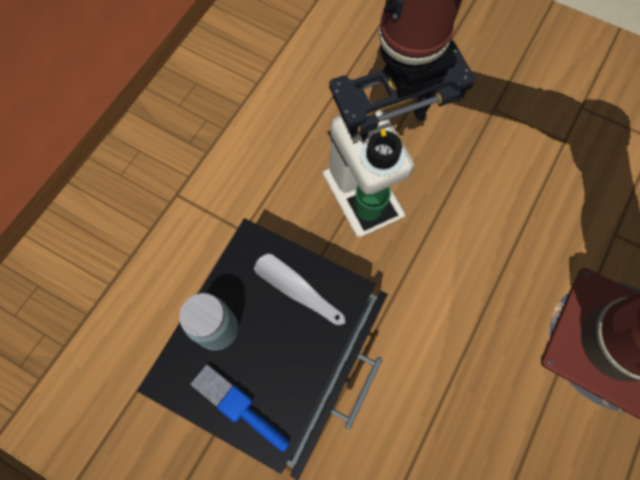

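The stripe now stands at about -54° (-55.3, -51.7 and -55.4 in the three cameras; expected -53.8). The cup and the things on the box look undisturbed in the scene view (cup at about (372,205)), and the gripper is clear above the ring. Handing in.

```bash
python3 -c "
from plant import manip
print(manip.sign_off())"
```

```text
the job is handed in; nothing more can be done
None
```

The ring is set eight clicks open from where the burrs meet, and I handed the job in at about 14 s with the gripper open and clear above the ring.

- **Closing:** I turned the ring clockwise a click at a time. The wrist moment stayed near zero at four degrees past the third and fourth clicks, then read 0.57 N m at four degrees past the fifth. That put the closed position five clicks (90°) from the start, and I stopped about 5.5° past it, well short of the jam at 10°.
- **Opening:** I turned it back 149° anticlockwise, which is the overshoot plus 144° (eight clicks), then let go and rose off.
- **Final heading:** The stripe's net turn should have left it at −53.8°. The three cameras read −55.3°, −51.7° and −55.4°, all within 2.2° of that, while a click is 18°.
- **Other things:** In the last scene picture the cup, jar, brush and shoe horn look where they were.

Two checks disagreed slightly. The last 1.5° I turned clockwise raised the moment only from 0.57 to 0.58 N m, where about 0.2 N m more was expected. The stripe also lagged the gripper by roughly 1°, so the jaws probably slipped a little there. I allowed for that in the turn back, and it is far too small to change the click count.

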